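Hold the flap's hinge leaf in line for its pin

TASK

Swing the lamp arm out from over the hinge block, clockwise seen from above, all the way to its stop, and leave it there. Then pick up the hinge leaf that has a single knuckle, bring that knuckle into the gap between the two knuckles of the block so that the holes line up for the pin, and finish while still holding it there, steady and in the air, gripped by the robot alone and not resting or leaning on the block. Leave the pin, the leaf with two knuckles and the other things on the bench where they are.

Things in the scene. Friction and masses are not known exactly. Their poses are not given: they have to be found in the camera images.
- lamp_arm (a joint): Inspection lamp with a white head on a 216 mm aluminium arm that swings level about an upright white post and stays where left (friction about 0.6 N at the knob). Value in rad, growing clockwise seen from above; starts near 0 with the lamp head over the hinge block; stops at -0.3 and 1.4 (fully out, to the robot's left).
- lamp_pivot (a point): Point on the lamp arm's upright turning axis, at the height of the arm, 182 mm above the bench (post 22 mm in diameter, black hub 34 mm in diameter whose top is 196 mm above the bench).
- lamp_knob (a point): Point on the axis of the upright black knob on top of the lamp head: a cylinder 20 mm in diameter, its top 246 mm above the bench; this point is 220 mm above the bench and 216 mm from the turning axis. The lamp head below it is 72 mm in diameter, its top 188 mm and its underside 138 mm above the bench.
- jamb_axis (a point): Middle of the 35 mm gap between the two fixed knuckles, on their hole axis, 70 mm above the bench. y runs along the holes, z up, -x points away from the block to the free side where the loose leaf comes in. Knuckles: outer diameter 20 mm, holes 12 mm, each 22 mm long. Aluminium block behind them: 50 x 110 mm, 65 mm high, front face 14 mm in +x of this axis; under the gap is free air.
- leaf_tab (a point): Centre of the upright grip fin of the loose steel leaf with ONE knuckle (0.24-0.39 kg, centre of mass within 10 mm of the fin). Leaf lies flat, fin up. Fin 34 mm long (x), 12 mm thick (y), top 50 mm above the leaf's underside; this point 27.5 mm above it. Plate 5 mm thick, 57 mm (x) by 70 mm (y), edges 34 mm in -x and 23 mm in +x of this point. x points from fin to knuckle.
- bore_mid (a point): Centre of the hole of the loose leaf's single knuckle (outer diameter 20 mm, hole 12 mm, 28 mm long). The hole runs along y, 38 mm in +x of leaf_tab and 10 mm above the leaf's underside (17.5 mm lower than leaf_tab); axes as at leaf_tab.
- bore_left (a point): End of that hole on the leaf's +y side, 14 mm from bore_mid.
- bore_right (a point): End of that hole on the leaf's -y side, 14 mm from bore_mid.
- other_leaf: The other loose steel leaf, of the same plate and fin but with TWO short knuckles at the ends of its edge and a gap between them; not to be used. Origin under the middle of its plate, x towards its knuckles.
- pin: Steel hinge pin, 7 mm in diameter and 104 mm long, lying in a low white tray (130 x 45 x 14 mm); left alone. Origin at its underside, middle.
- dish: Clear round dish, 88 mm in diameter, 14 mm high; left alone. Origin at its underside, centre.
- driver: Black-handled screwdriver, 170 mm long, lying on the bench; left alone. Origin on its underside.
- bottle: Small amber bottle, 44 mm in diameter, 60 mm high; left alone. Origin at its underside, centre.
There are look-alikes about, which are no part of the job. What is shaped like the part that bears leaf_tab but red or turquoise is not meant.

How it is judged (in metres and radians):
On the way, in this order (a step that is already met when the one before it is completed fails the run):
1. the lamp arm is swung out to its stop (value of joint lamp_arm above 1.25 rad), for 0.2 s.
2. the one-knuckle leaf is lifted off the bench (height (world z) of leaf_tab above 0.0575 m), for 0.2 s.
At the end, for the whole second after the job is handed in: Both ends of the single knuckle's hole are within 4 mm (in x and z) of the block's hole axis, its middle within 5 mm of mid-gap; the leaf is gripped (over 2 N), presses on the block with under 1 N, moves under 10 mm/s; the lamp arm is beyond 1.2 of 1.4 rad (x of bore_left in the frame of jamb_axis between -0.004 and 0.004 m and z of bore_left in the frame of jamb_axis between -0.004 and 0.004 m and x of bore_right in the frame of jamb_axis between -0.004 and 0.004 m and z of bore_right in the frame of jamb_axis between -0.004 and 0.004 m and y of bore_mid in the frame of jamb_axis between -0.005 and 0.005 m and value of joint lamp_arm above 1.2 rad and contact force between leaf and the fingers above 2 N and contact force between leaf and jamb below 1 N and linear speed of leaf below 0.01 m/s); the arm keeps its last pose, push and grip.
It fails at once if The hinge leaf with two knuckles is moved by more than 20 mm (distance of other_leaf from where it was at the start of the episode above 0.02 m).
It fails at once if The hinge pin is moved by more than 20 mm (distance of pin from where it was at the start of the episode above 0.02 m).
It fails at once if The dish is moved by more than 20 mm (distance of dish from where it was at the start of the episode above 0.02 m).
It fails at once if The screwdriver is moved by more than 20 mm (distance of driver from where it was at the start of the episode above 0.02 m).
It fails at once if The bottle is moved by more than 20 mm (distance of bottle from where it was at the start of the episode above 0.02 m).
It also fails if it takes over 62 s, if anything falls off the work surface, if the arm or the gripper's body presses on something with over 40 N, if the wrist force passes 120 N, or if a joint passes its speed limit or range.

ROBOT

A 6-joint arm with a two-finger parallel gripper is mounted at the origin on the work surface. World frame = base frame: x ahead of the robot, y to its left, z up, the work surface at z = 0. Lengths are in mm, angles in degrees, forces in N, time in s.
With the tool pointing down it reaches from about 300 to 850 mm from the base axis. Payload 4.2 kg.
Tool frame: the origin (TCP) lies midway between the tips of the shut fingers; the grasp point (between the pads) lies 19 mm behind it (env.hold_point_z is the z of the grasp point in the tool frame, in mm); z points along the fingers, y is the direction in which the jaws open and shut (so a half turn about z gives the same grasp; the last joint's range is limited). The gripper opens to 91 mm and grips with 3 to 60 N. Pads are 32 mm wide; open, the fingers measure 118 mm over their backs; the gripper's body (76 mm by 178 mm) begins 60 mm behind the grasp point.
Start: joints at [66.921, 18.312, 89.639, -0, 72.044, -1.146], TCP at [214.777, 533.399, 213.976] pointing down, gripper open.
Joint ranges: [-177.97, 177.97], [-48.28, 115.42], [12.27, 149.76], [-77.06, 257.06], [2.81, 150.46], [-146.56, 146.56]. Speed limits (degrees/s): [147.25, 147.25, 180, 180, 180, 180].

INTERFACE

Orientations are given as [roll, pitch, yaw] about the fixed x, y, z axes, in that order (R = Rz(yaw) Ry(pitch) Rx(roll)).
In Python, from workcell import env, grab_frame, camera_params, spotter gives the robot as it stands. The module is installed in compiled form; this text tells all that it offers.
- The arm moves only by the shell command python3 -m jog 'ROWS' [FORCE]. ROWS is text: rows parted by semicolons, each of 7 numbers parted by spaces: the turn, a rotation vector about the world's x, y, z in units of 5 degrees (1.0 is 5 degrees), then the shift along the world's x, y, z in units of 25 mm (1.0 is 25 mm), then the opening, from 0 (shut) to 1 (fully open). A call has 1 to 5 rows; each row is the pose to reach, as a shift and turn from the pose commanded when the call began; what a row does not reach only later rows make up. A row lasts 1/8 s, in which the tool goes at most 62.5 mm and 10.7 degrees, less where a joint would pass 70% of its speed; a pose out of reach is approached as far as the arm can. A call with a gripper value outside its range is refused whole. The fingers move at their own pace and stop on an object; FORCE is the grip in N (left out, the last holds). Time passes only in rows, so rows that repeat a pose let the fingers close. It gives the time, the measured TCP pose, the force and the opening at its end, in the units of the state.
- env.state(): the state, without advancing time (a new reading comes with each control period).
- grab_frame(name): name is "side" or "top" or "wrist"; returns the picture (384x512x3 uint8, red, green, blue); there is no depth.
- camera_params(name): a dict with "K" (3x3 intrinsics, pixels), "rvec" (rotation vector, rad) and "tvec" (3), from world to camera coordinates, as OpenCV has them. Camera axes: x right, y down, z forward; pixel columns grow to the right and rows downward; lengths in mm; the calibration is good to about 2 mm. A picture is of the moment at which its call begins: read the wrist's pose just before it. camera_params takes no time and is no camera call; for the wrist camera it gives the pose at the moment of the call.
- env.job_done(): hands the job in, once; it reports no verdict.
Trained networks look in the newest picture that a camera, given by its name, has taken for a name from the list of things; names that differ only in an ending like _2 or _b are one class to them, and where a whole thing is asked for, a point or a joint stands for the part that bears it (a point fixed in the world has none). Each returns a list of dicts, best first, with "conf" (0 to 1); they miss things now and then, are a little off and sometimes report something else, mostly with a low value. They report only what shows in the picture. A call takes as long as a camera call. They do not tell look-alikes from the thing itself.
- spotter.look_for(query, camera): "box" ([left, top, width, height] in pixels, round what is visible of it).
- spotter.trace(query, camera): "region" (384x512 bool, what is visible of it) and "box" ([left, top, width, height] in pixels, round what is visible of it).
The state is a dict: "time_s": time; "qpos": joint angles; "qvel": joint speeds; "effort": joint torques, N m; "ee_pos": TCP position; "ee_rot": TCP orientation; "force": force on the tool from outside, world axes, zero at the start; "torque": the same for the moment, N m; "gripper_width": finger opening in mm.
Only numpy, scipy, OpenCV 4.12 (cv2) and the standard library are available. Lean on these libraries where they do the work, as an engineer would, in place of code of your own. Each camera call takes 0.05 s, during which the arm holds its last target. There are 200 camera calls.

## Working session

There is one attempt and no reset: what is moved stays moved. The work goes in short steps, Python scripts to look and compute and a shell command to move; the robot and the scene stay as the last step left them, time stands still between calls to the robot, and variables do not carry over. Pictures are saved under pics/ and viewed, about 8 in all and at most 12, crops included, and the job is handed in when it is done.

```bash
mkdir -p pics; cat > h.py <<'E'
import numpy as np, cv2
from workcell import env, grab_frame, camera_params, spotter
def P(c):
    p=camera_params(c); R=cv2.Rodrigues(np.array(p["rvec"],float))[0]
    return np.array(p["K"],float),R,np.array(p["tvec"],float).ravel()
def back(c,uv,z,cam=None):
    K,R,t=cam or P(c); d=R.T@np.linalg.solve(K,[uv[0],uv[1],1]); o=-R.T@t
    return o+d*(z-o[2])/d[2]
def proj(c,X,cam=None):
    K,R,t=cam or P(c); q=K@(R@np.array(X,float)+t); return q[:2]/q[2]
E
python3 - <<'E'
from h import *
ims=[]
for c in("top","side"):
    im=grab_frame(c); cv2.imwrite(f"pics/{c}0.png",cv2.resize(im[:,:,::-1],(800,600),interpolation=cv2.INTER_CUBIC))
    K,R,t=P(c); print(c,(-R.T@t).round(),K[0,0].round())
    for q in("lamp_arm","lamp_knob","leaf_tab","jamb_axis","other_leaf","pin","dish","driver","bottle"):
        for d in spotter.look_for(q,c)[:3]: print(c,q,round(d["conf"],2),np.round(d["box"]))
print(env.state()["time_s"],env.hold_point_z)
E
```

```text
top [ 275.  -91. 1359.] 407.0
top lamp_arm 0.57 [130. 124.  80.  56.]
top lamp_knob 0.65 [130. 126.  80.  54.]
top leaf_tab 0.92 [361. 244.  22.  26.]
top leaf_tab 0.83 [251. 171.  24.  24.]
top leaf_tab 0.79 [300. 256.  24.  27.]
top jamb_axis 0.96 [180. 171.  48.  25.]
top other_leaf 0.93 [304. 207.  28.  27.]
top other_leaf 0.47 [131. 125.  79.  54.]
top pin 0.54 [265. 215.   5.  34.]
top dish 0.86 [147. 220.  25.  26.]
top driver 0.7 [237. 121.  12.  23.]
top bottle 0.5 [288. 136.   9.  15.]
side [  -78. -1005.   748.] 490.0
side lamp_arm 0.92 [225. 116.  26.  52.]
side leaf_tab 0.88 [254. 217.  28.  25.]
side leaf_tab 0.86 [240. 339.  50.  37.]
side leaf_tab 0.62 [296. 234.  35.  31.]
side jamb_axis 0.74 [210. 177.  50.  37.]
side other_leaf 0.93 [248. 266.  43.  37.]
side pin 0.41 [209. 244.  32.  22.]
side dish 0.77 [149. 187.  31.  17.]
side driver 0.79 [278. 194.  45.  12.]
side bottle 0.67 [325. 216.  21.  21.]
1.0 -18.8
```

View pics/top0.png

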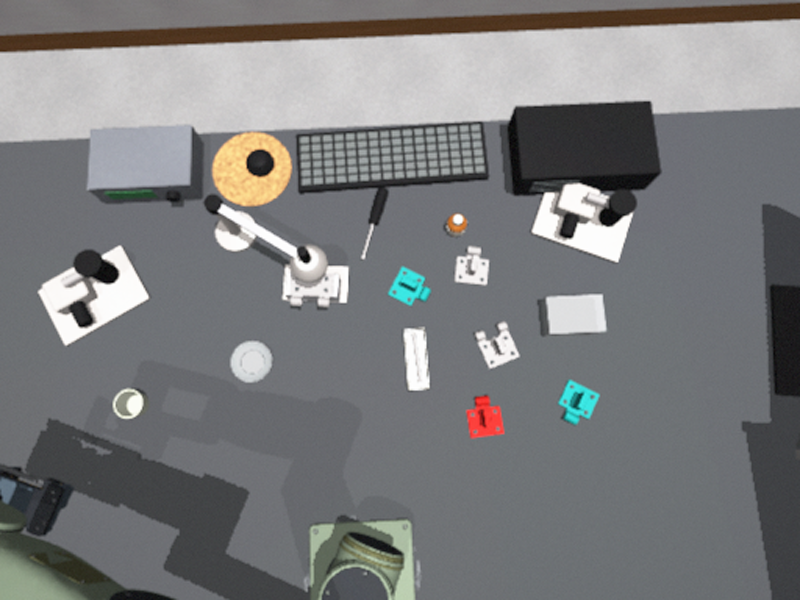

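View pics/side0.png

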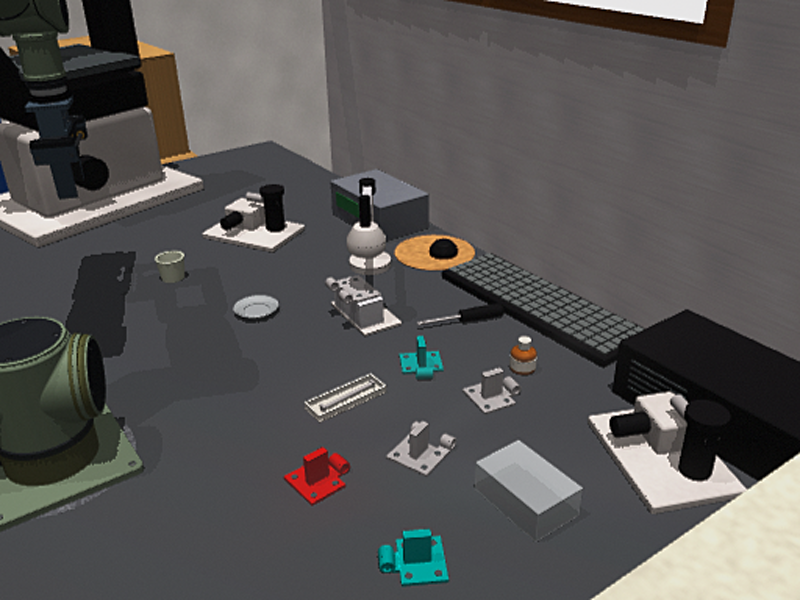

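```bash
cat > m.py <<'E'
from h import *
im=grab_frame("top"); g=im.max(2)
def blob(x,y,r,f):
    m=np.zeros(g.shape,np.uint8); m[y-r:y+r,x-r:x+r]=f[y-r:y+r,x-r:x+r]
    n,l,s,c=cv2.connectedComponentsWithStats(m); 
    for i in range(1,n):
        if s[i,4]>8: print("  blob",c[i].round(1),s[i])
    i=1+np.argmax(s[1:,4]); return c[i]
k=blob(194,162,7,g<60); h=blob(136,130,7,g<60)
kp=back("top",k,240);hp=back("top",h,194)
print("knob",kp.round(1),"hub",hp.round(1),np.linalg.norm((kp-hp)[:2]),np.degrees(np.arctan2(*(kp-hp)[[1,0]])))
E
python3 - <<'E'
from m import *
for q in ("leaf_tab","jamb_axis"):
    for d in spotter.trace(q,"top"):
        b=d["box"]; m=d["region"].astype(np.uint8); M=cv2.moments(m,True); c=(M["m10"]/M["m00"],M["m01"]/M["m00"])
        print(q,round(d["conf"],2),np.round(c,1),np.round(b),back("top",c,5 if q=="leaf_tab" else 60).round(),cv2.minAreaRect(cv2.findNonZero(m)))
v=im[:,:,::-1]
a=cv2.resize(v[105:205,115:235],(600,500),interpolation=cv2.INTER_CUBIC)
b=cv2.resize(v[150:190,285:317],(200,250),interpolation=cv2.INTER_CUBIC)
cv2.imwrite("pics/c1.png",np.hstack([a,np.vstack([b,b*0])]))
E
```

```text
blob [193.9 162.6] [191 158   7  10  50]
  blob [135.9 130.2] [131 125  11  12  94]
knob [599.2  71.5 240. ] hub [722.6 251.4 194. ] 218.16506279671015 -124.4430804485485
leaf_tab 0.96 [310.2 268.2] [299. 256.  26.  27.] [ 291. -268.    5.] ((310.0399475097656, 266.27996826171875), (25.45584487915039, 21.21320343017578), 81.8698959350586)
leaf_tab 0.93 [369.5 257.5] [358. 240.  27.  33.] [ 316. -465.    5.] ((368.7000427246094, 259.10003662109375), (22.807893753051758, 25.491174697875977), 26.56505012512207)
leaf_tab 0.88 [261.7 183.9] [250. 170.  23.  30.] [ 581. -124.    5.] ((263.2000427246094, 184.6000213623047), (24.149532318115234, 20.57182502746582), 26.56505012512207)
leaf_tab 0.73 [302.1 171.2] [294. 158.  15.  25.] [ 619. -265.    5.] ((302.5586242675781, 169.29656982421875), (19.266551971435547, 22.58837127685547), 4.763641834259033)
jamb_axis 0.57 [203.3 184.1] [184. 170.  42.  28.] [577.  68.  60.] ((202.5, 183.5), (25.0, 41.0), 90.0)
```

View pics/c1.png

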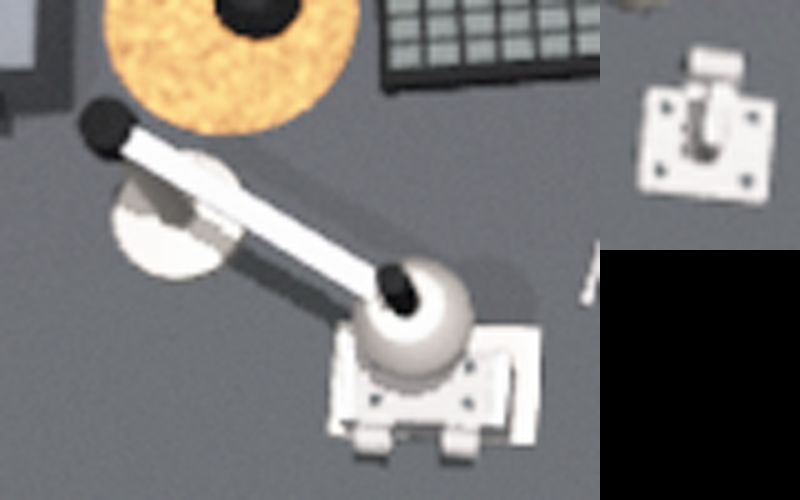

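```bash
cat >> h.py <<'E'
def st():
    s=env.state(); R=cv2.Rodrigues(np.zeros(3))[0]
    from scipy.spatial.transform import Rotation as Ro
    R=Ro.from_euler("xyz",s["ee_rot"],degrees=True).as_matrix()
    print("t",round(s["time_s"],2),"p",np.round(s["ee_pos"],1),"rot",np.round(s["ee_rot"],1),"yaw_y",round(float(np.degrees(np.arctan2(R[1,1],R[0,1]))),1),"F",np.round(s["force"],1),"w",round(s["gripper_width"],1),"q6",round(s["qpos"][5],1))
    return s,R
E
python3 - <<'E'
from h import *
s,R=st(); p=np.array(s["ee_pos"])
k=np.array([604,74]);c=np.array([725,253])
print((np.r_[k,290]-p)/25)
for i in range(0,9):
    a=np.radians(-124-10*i); q=c+216*np.array([np.cos(a),np.sin(a)]); print(i*10,q.round(),((q-k)/25).round(2))
E
```

```text
t 1.15 p [214.8 533.4 214. ] rot [180.    0.  158.1] yaw_y 68.1 F [0.6 0.7 0. ] w 91.2 q6 -1.1
[ 15.56902174 -18.37686302   3.04028973]
0 [604.  74.] [ 0.01 -0.  ]
10 [575.  98.] [-1.16  0.94]
20 [550. 126.] [-2.15  2.08]
30 [531. 158.] [-2.93  3.37]
40 [517. 193.] [-3.47  4.78]
50 [510. 230.] [-3.75  6.26]
60 [510. 268.] [-3.78  7.76]
70 [515. 305.] [-3.54  9.25]
80 [528. 341.] [-3.05 10.67]
```

```bash
python3 -m jog '0 0 2 0 0 2.5 1;0 0 4 2 -2 3 1;0 0 6 4 -4 3 1;0 0 8 6 -6 3 1;0 0 10 8 -8 3 1' && python3 -m jog '0 0 1.6 1.6 -2 0 1;0 0 1.6 3.2 -4 0 1;0 0 1.6 5 -6.2 0 1;0 0 1.6 7.5 -10.4 0 1;0 0 1.6 7.5 -10.4 0 1' && python3 -m jog '0 0 0 0 0 0 0.6;0 0 0 0 0 0 0.6;0 0 0 0 0 0 0.6' && python3 - <<'E'
from h import *
s,R=st(); im=grab_frame("wrist")
print((np.r_[604,74,290]-s["ee_pos"])/25)
for X in([604,74,246],[604,74,188],[725,253,196]): print(proj("wrist",X).round())
g=im.max(2); n,l,ss,c=cv2.connectedComponentsWithStats((g<60).astype(np.uint8))
for i in range(1,n):
    if ss[i,4]>200: print(ss[i],c[i].round(),back("wrist",c[i],246).round(1))
cv2.imwrite("pics/w1.png",im[:,:,::-1])
E
```

```text
time_s: 1.78
ee_pos: [382.0, 366.6, 289.2]
ee_rot: [180.0, 0.0, -152.8]
force: [0.4, 0.6, 0.0]
gripper_width: 91.0
time_s: 2.4
ee_pos: [564.8, 113.6, 289.0]
ee_rot: [180.0, 0.0, -145.1]
force: [0.5, 0.9, 0.5]
gripper_width: 91.2
time_s: 2.78
ee_pos: [563.2, 116.7, 289.1]
ee_rot: [180.0, 0.0, -145.0]
force: [-0.1, 0.4, -0.1]
gripper_width: 63.9
t 2.77 p [563.2 116.7 289.1] rot [ 180.    0. -145.] yaw_y 125.0 F [-0.1  0.4 -0.1] w 63.9 q6 -114.5
[ 1.6320825  -1.70654072  0.03737422]
[169. 224.]
[185. 199.]
[271. 392.]
[    0   180   512   204 30460] [189. 333.] [671.9 133.1 246. ]
[ 132  193  380  133 7480] [327. 254.] [558.4 178.1 246. ]
[319 295  23  31 507] [332. 308.] [591.2 209.5 246. ]
```

View pics/w1.png

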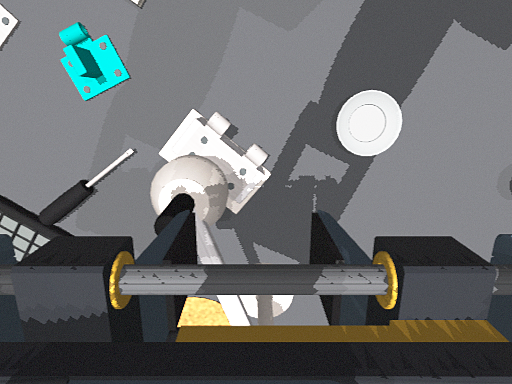

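```bash
python3 -m jog '0 0 0 1.63 -1.7 0 0.6;0 0 0 1.63 -1.7 0 0.6;0 0 0 1.63 -1.7 0 0.6' && python3 - <<'E'
from h import *
s,R=st(); im=grab_frame("wrist")
print((np.r_[604,74,208]-s["ee_pos"])/25, proj("wrist",[604,74,246]).round(), proj("wrist",[604,74,188]).round())
cv2.imwrite("pics/w2.png",im[:,:,::-1])
E
```

```text
time_s: 3.2
ee_pos: [604.0, 73.9, 288.8]
ee_rot: [179.9, -0.0, -145.0]
force: [-0.1, -0.1, 0.9]
gripper_width: 54.9
t 3.2 p [604.   73.9 288.8] rot [ 179.9   -0.  -145. ] yaw_y 125.0 F [-0.1 -0.1  0.9] w 54.9 q6 -119.1
[-1.37221676e-03  2.89326523e-03 -3.23272878e+00] [252. 212.] [252. 190.]
```

View pics/w2.png

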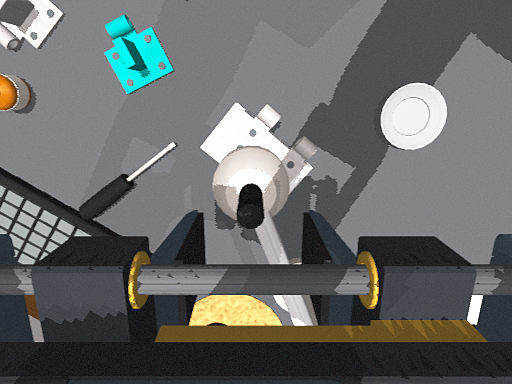

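```bash
python3 -m jog '0 0 0 0 0 -1.6 0.6;0 0 0 0 0 -3.24 0.6;0 0 0 0 0 -3.24 0.35;0 0 0 0 0 -3.24 0.35;0 0 0 0 0 -3.24 0.35'; python3 - <<'E'
import numpy as np
c=np.array([725,253]);f=lambda d:c+216*np.array([np.cos(np.radians(-124-d)),np.sin(np.radians(-124-d))])
for s0 in(0,25,50,70):
    print(s0,[tuple(((f(s0+5*i)-f(s0))/25).round(2)) for i in range(1,6)])
E
```

```text
time_s: 3.88
ee_pos: [605.7, 73.2, 210.3]
ee_rot: [-179.9, 0.2, -145.1]
force: [0.6, 0.8, 0.8]
gripper_width: 32.6
0 [(np.float64(-0.61), np.float64(0.45)), (np.float64(-1.17), np.float64(0.95)), (np.float64(-1.69), np.float64(1.49)), (np.float64(-2.16), np.float64(2.08)), (np.float64(-2.57), np.float64(2.71))]
25 [(np.float64(-0.36), np.float64(0.66)), (np.float64(-0.66), np.float64(1.35)), (np.float64(-0.9), np.float64(2.07)), (np.float64(-1.08), np.float64(2.8)), (np.float64(-1.19), np.float64(3.55))]
50 [(np.float64(-0.05), np.float64(0.75)), (np.float64(-0.03), np.float64(1.51)), (np.float64(0.06), np.float64(2.25)), (np.float64(0.21), np.float64(2.99)), (np.float64(0.42), np.float64(3.72))]
70 [(np.float64(0.21), np.float64(0.72)), (np.float64(0.49), np.float64(1.42)), (np.float64(0.83), np.float64(2.1)), (np.float64(1.22), np.float64(2.74)), (np.float64(1.67), np.float64(3.35))]
```

```bash
python3 -m jog '0 0 -0.75 -0.61 0.45 0 0.35;0 0 -1.5 -1.17 0.95 0 0.35;0 0 -2.25 -1.69 1.49 0 0.35;0 0 -3 -2.16 2.08 0 0.35;0 0 -3.75 -2.57 2.71 0 0.35' && python3 -m jog '0 0 -0.75 -0.36 0.66 0 0.35;0 0 -1.5 -0.66 1.35 0 0.35;0 0 -2.25 -0.9 2.07 0 0.35;0 0 -3 -1.08 2.8 0 0.35;0 0 -3.75 -1.19 3.55 0 0.35' && python3 -m jog '0 0 -0.75 -0.05 0.75 0 0.35;0 0 -1.5 -0.03 1.51 0 0.35;0 0 -2.25 0.06 2.25 0 0.35;0 0 -3 0.21 2.99 0 0.35;0 0 -3 0.21 2.99 0 0.35' && python3 - <<'E'
from h import *
s,R=st(); p=np.array(s["ee_pos"]); d=p[:2]-[725,253]
a=np.degrees(np.arctan2(d[1],d[0])); print("ang",a,"swing",(-124-a)%360,np.linalg.norm(d))
E
```

```text
time_s: 4.5
ee_pos: [540.5, 140.7, 209.6]
ee_rot: [-180.0, 0.1, -164.0]
force: [0.0, -1.1, 1.0]
gripper_width: 31.7
time_s: 5.12
ee_pos: [510.8, 229.8, 209.6]
ee_rot: [180.0, 0.1, 177.3]
force: [-0.2, -1.3, 0.4]
gripper_width: 31.9
time_s: 5.75
ee_pos: [516.5, 305.2, 209.1]
ee_rot: [179.9, 0.1, 162.5]
force: [-0.2, 0.5, 0.3]
gripper_width: 31.9
t 5.75 p [516.5 305.2 209.1] rot [1.799e+02 1.000e-01 1.625e+02] yaw_y 72.5 F [-0.2  0.5  0.3] w 31.9 q6 -43.0
ang 165.9377448353752 swing 70.06225516462479 214.9787891032115
```

```bash
python3 -m jog '0 0 -0.5 0.1 0.36 0 0.35;0 0 -0.75 0.21 0.72 0 0.35;0 0 -1 0.35 1.07 0 0.35;0 0 -1 0.49 1.42 0 0.35;0 0 -1 0.49 1.42 0 0.35' && python3 -m jog '0 0 0 0.07 0.14 0 0.35;0 0 0 0.14 0.28 0 0.35;0 0 0 0.14 0.28 0 0.35'&& python3 - <<'E'
from h import *
s,R=st(); p=np.array(s["ee_pos"]); d=p[:2]-[725,253]
a=np.degrees(np.arctan2(d[1],d[0])); print("ang",a,"swing",(-124-a)%360)
im=grab_frame("top")
cv2.imwrite("pics/t2.png",cv2.resize(im[80:260,80:320,::-1],(800,600),interpolation=cv2.INTER_CUBIC))
E
```

```text
time_s: 6.38
ee_pos: [528.6, 340.3, 207.7]
ee_rot: [180.0, 0.0, 157.5]
force: [-0.3, 0.2, 0.6]
gripper_width: 32.4
time_s: 6.75
ee_pos: [531.9, 346.9, 207.9]
ee_rot: [180.0, 0.0, 157.4]
force: [0.3, 0.0, -0.7]
gripper_width: 32.2
t 6.75 p [531.9 346.9 207.9] rot [180.    0.  157.4] yaw_y 67.4 F [ 0.3  0.  -0.7] w 32.2 q6 -35.3
ang 154.0778554252198 swing 81.92214457478019
```

```bash
python3 -m jog '0 0 0 0.06 0.12 0 0.35;0 0 0 0.06 0.12 0 0.35;0 0 0 0.1 0.2 0 0.35;0 0 0 0.1 0.2 0 0.35' && python3 -m jog '0 0 0 0.06 0.12 0 0.35;0 0 0 0.06 0.12 0 0.35;0 0 0 0.1 0.2 0 0.35;0 0 0 0.1 0.2 0 0.35'
```

```text
time_s: 7.3
ee_pos: [534.3, 351.8, 207.9]
ee_rot: [180.0, 0.0, 157.4]
force: [0.0, 1.5, -0.4]
gripper_width: 32.1
time_s: 7.8
ee_pos: [536.8, 356.8, 207.9]
ee_rot: [180.0, 0.0, 157.4]
force: [-0.1, -0.1, 0.0]
gripper_width: 31.6
```

```bash
python3 -m jog '0 0 0 0.06 0.12 0 0.35;0 0 0 0.1 0.2 0 0.35;0 0 0 0.1 0.2 0 0.35' && python3 - <<'E'
from h import *
st()
im=grab_frame("wrist")
a=grab_frame("top")
cv2.imwrite("pics/t3.png",np.hstack([cv2.resize(a[100:260,90:240,::-1],(400,427),interpolation=cv2.INTER_CUBIC),cv2.resize(im[:,:,::-1],(400,427))]))
E
```

```text
time_s: 8.18
ee_pos: [539.3, 361.9, 207.9]
ee_rot: [180.0, 0.0, 157.4]
force: [0.1, -0.3, -0.7]
gripper_width: 32.0
t 8.18 p [539.3 361.9 207.9] rot [180.    0.  157.4] yaw_y 67.4 F [ 0.1 -0.3 -0.7] w 32.0 q6 -34.6
```

View pics/t3.png

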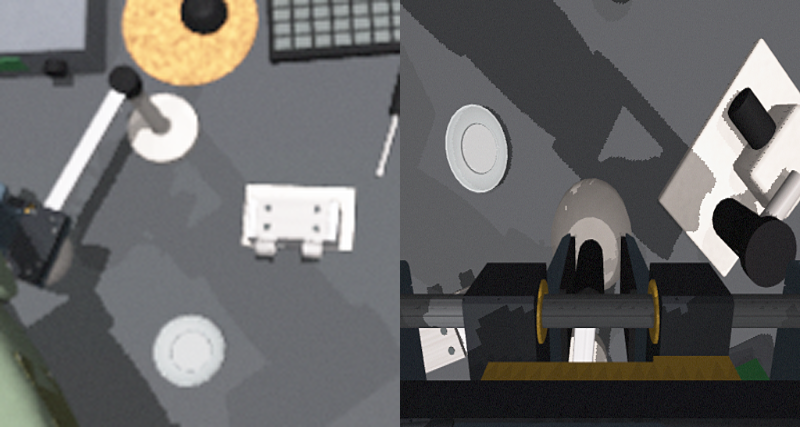

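```bash
for i in 1 2 3; do python3 -m jog '0 0 0 0.06 0.12 0 0.35;0 0 0 0.12 0.22 0 0.35;0 0 0 0.12 0.22 0 0.35' | grep -E "pos|force"; done
```

```text
ee_pos: [541.0, 365.3, 207.8]
force: [-3.3, -4.2, 2.8]
ee_pos: [540.9, 365.3, 207.5]
force: [-11.2, -18.6, 7.7]
ee_pos: [540.8, 365.2, 207.3]
force: [-18.6, -31.6, 12.6]
```

```bash
python3 -m jog '0 0 0 -0.35 -0.68 0 0.35;0 0 0 -0.35 -0.68 0 0.5;0 0 0 -0.35 -0.68 0 0.5;0 0 0 -0.35 -0.68 2 0.5;0 0 0 -0.35 -0.68 4.4 0.5' && python3 -m jog '0 0 -2 1 -2 0 0.6;0 0 -4 1 -4.4 0 0.6;0 0 -6 1.5 -6.8 0 0.6;0 0 -8 2 -9 0 0.6;0 0 -10 2 -11 0 0.6' && python3 - <<'E'
from h import *
s,R=st()
K,Rc,t=P("wrist"); print("cam in tool",(R.T@(-Rc.T@t-np.array(s["ee_pos"]))).round(),"axis",(R.T@Rc.T[:,2]).round(2))
im=grab_frame("top")
for q in ("leaf_tab","jamb_axis","lamp_arm"):
    for d in spotter.trace(q,"top"):
        m=d["region"].astype(np.uint8); M=cv2.moments(m,True); c=(M["m10"]/M["m00"],M["m01"]/M["m00"])
        print(q,round(d["conf"],2),np.round(c,1),np.round(d["box"]),back("top",c,5).round())
v=im[:,:,::-1]
cv2.imwrite("pics/t4.png",np.hstack([cv2.resize(v[100:250,90:250],(480,450),interpolation=cv2.INTER_CUBIC),cv2.resize(v[150:190,285:317],(320,450),interpolation=cv2.INTER_CUBIC)]))
E
```

```text
time_s: 10.02
ee_pos: [539.3, 362.0, 317.6]
ee_rot: [-179.9, -0.1, 157.5]
force: [1.3, 1.2, -0.3]
gripper_width: 45.8
time_s: 10.65
ee_pos: [590.8, 84.8, 317.5]
ee_rot: [179.9, 0.0, 107.1]
force: [0.5, 0.3, 0.4]
gripper_width: 54.5
t 10.65 p [590.8  84.8 317.5] rot [179.9   0.  107.1] yaw_y 17.1 F [0.5 0.3 0.4] w 54.5 q6 -10.0
cam in tool [  76.    1. -170.] axis [-0.27  0.    0.96]
leaf_tab 0.95 [302.  171.1] [291. 155.  21.  28.] [ 619. -265.    5.]
leaf_tab 0.81 [261.9 184.2] [249. 173.  26.  24.] [ 580. -125.    5.]
leaf_tab 0.78 [369.6 257.3] [362. 243.  24.  26.] [ 316. -466.    5.]
leaf_tab 0.62 [210.4 183.1] [199. 170.  27.  27.] [592.  51.   5.]
leaf_tab 0.61 [242.  131.9] [237. 119.  12.  25.] [771. -64.   5.]
leaf_tab 0.58 [310.5 267.8] [300. 258.  22.  22.] [ 292. -269.    5.]
jamb_axis 0.91 [210.5 182.7] [198. 169.  28.  28.] [593.  50.   5.]
lamp_arm 0.59 [106.2 186.8] [ 88. 134.  53.  73.] [596. 405.   5.]
```

View pics/t4.png

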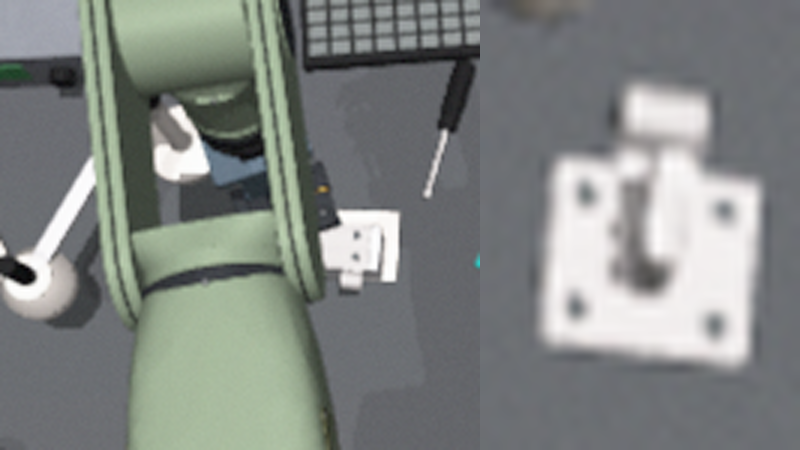

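```bash
python3 - <<'E'
from h import *
s,R=st()
C=np.array([(555,157),(762,180),(748,368),(540,342)],float)
W=np.array([back("top",(285+(a-480)/10,150+b/11.25),4)[:2] for a,b in C]); print(W.round())
x=(W[0]+W[1]-W[2]-W[3])/2; y=(W[0]+W[3]-W[1]-W[2])/2
print(np.linalg.norm(x),np.linalg.norm(y),np.degrees(np.arctan2(x[1],x[0])),np.degrees(np.arctan2(y[1],y[0]))-90)
u=x/np.linalg.norm(x); tab=W.mean(0)+u*5.5; print("tab",tab)
print((np.r_[tab,230]-s["ee_pos"])/25)
E
```

```text
t 10.85 p [590.1  86.2 317.9] rot [180.   -0.  107.4] yaw_y 17.4 F [ 0.3 -0.  -0.6] w 54.8 q6 -10.2
[[ 646. -234.]
 [ 636. -305.]
 [ 577. -295.]
 [ 588. -225.]]
59.08393070188857 71.57390184540436 -8.962975372855214 -8.953790606969548
tab [ 617.25114422 -265.52279836]
[  1.08654036 -14.07034414  -3.51488605]
```

```bash
python3 -m jog '0 0 -2.1 0.2 -2 0 0.6;0 0 -4.2 0.4 -4 0 0.6;0 0 -6.3 0.6 -6 0 0.6;0 0 -8.4 0.8 -8 0 0.6;0 0 -10.5 1 -10 0 0.6' && python3 -m jog '0 0 -2.1 0 -1 0 0.6;0 0 -4.2 0 -2 -1 0.6;0 0 -6.3 0 -3 -2 0.6;0 0 -8.4 0 -4 -3.5 0.6;0 0 -10.5 0 -4.1 -3.5 0.6' && python3 -m jog '0 0 -2 0 0 0 0.6;0 0 -2 0 0 0 0.6;0 0 -2 0 0 0 0.6'; python3 - <<'E'
from h import *
s,R=st(); im=grab_frame("wrist")
tab=np.array([617.3,-265.5]); a=np.radians(-9); u=np.array([np.cos(a),np.sin(a)]); v=np.array([-u[1],u[0]])
pr=lambda x,y,z:proj("wrist",np.r_[tab+u*x+v*y,z])
b=im[:,:,::-1].copy()
for x,y,z in[(-34,35,5),(-34,-35,5),(23,35,5),(23,-35,5),(17,0,50),(-17,0,50),(38,14,10),(38,-14,10)]:
    q=pr(x,y,z); print((x,y,z),q.round()); cv2.circle(b,tuple(int(i) for i in q),2,(0,0,255),-1)
cv2.imwrite("pics/w5.png",b)
E
```

```text
time_s: 11.48
ee_pos: [615.7, -163.3, 317.8]
ee_rot: [180.0, -0.1, 54.8]
force: [0.3, 0.2, -0.1]
gripper_width: 54.5
time_s: 12.1
ee_pos: [614.1, -265.3, 225.9]
ee_rot: [-179.8, 0.4, 2.2]
force: [0.5, -0.3, 1.1]
gripper_width: 54.7
time_s: 12.48
ee_pos: [615.2, -265.3, 230.4]
ee_rot: [-180.0, -0.0, -7.3]
force: [-0.1, 0.0, -0.6]
gripper_width: 54.7
t 12.47 p [ 615.2 -265.3  230.4] rot [-180.    -0.    -7.3] yaw_y -97.3 F [-0.1  0.  -0.6] w 54.7 q6 73.0
(-34, 35, 5) [225. 188.]
(-34, -35, 5) [281. 189.]
(23, 35, 5) [225. 142.]
(23, -35, 5) [283. 144.]
(17, 0, 50) [254. 154.]
(-17, 0, 50) [253. 185.]
(38, 14, 10) [243. 131.]
(38, -14, 10) [266. 131.]
```

View pics/w5.png

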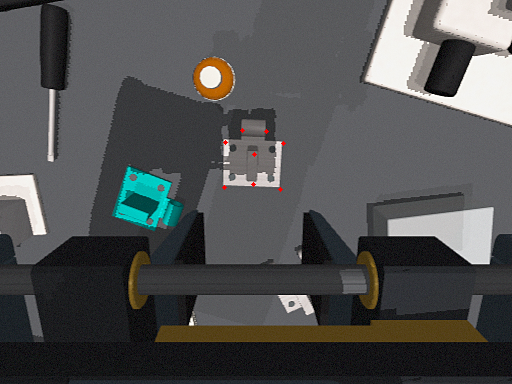

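```bash
python3 -m jog '0 0 -0.3 0.08 0 -2 0.6;0 0 -0.3 0.08 0 -4 0.6;0 0 -0.3 0.08 0 -6 0.6;0 0 -0.3 0.08 0 -6 0.6;0 0 -0.3 0.08 0 -6 0.6'; python3 - <<'E'
from h import *
s,R=st(); im=grab_frame("wrist")
tab=np.array([617.3,-265.5]); a=np.radians(-9); u=np.array([np.cos(a),np.sin(a)]); v=np.array([-u[1],u[0]])
pr=lambda x,y,z:proj("wrist",np.r_[tab+u*x+v*y,z])
b=im[:,:,::-1].copy()
for x,y,z in[(-34,35,5),(-34,-35,5),(23,35,5),(23,-35,5),(17,6,50),(17,-6,50),(-17,6,50),(-17,-6,50),(38,14,20),(38,-14,20)]:
    q=pr(x,y,z); cv2.circle(b,tuple(int(i) for i in q),1,(0,0,255),-1)
cv2.imwrite("pics/w6.png",cv2.resize(b[60:320,130:400],(800,600),interpolation=cv2.INTER_NEAREST)); print((np.r_[tab,12]-s["ee_pos"])/25)
E
```

```text
time_s: 13.15
ee_pos: [617.9, -266.8, 82.5]
ee_rot: [179.9, -0.2, -9.0]
force: [-0.0, -0.4, 0.0]
gripper_width: 54.7
t 13.15 p [ 617.9 -266.8   82.5] rot [179.9  -0.2  -9. ] yaw_y -99.0 F [-0.  -0.4  0. ] w 54.7 q6 74.7
[-0.02320429  0.05359267 -2.82055513]
```

View pics/w6.png

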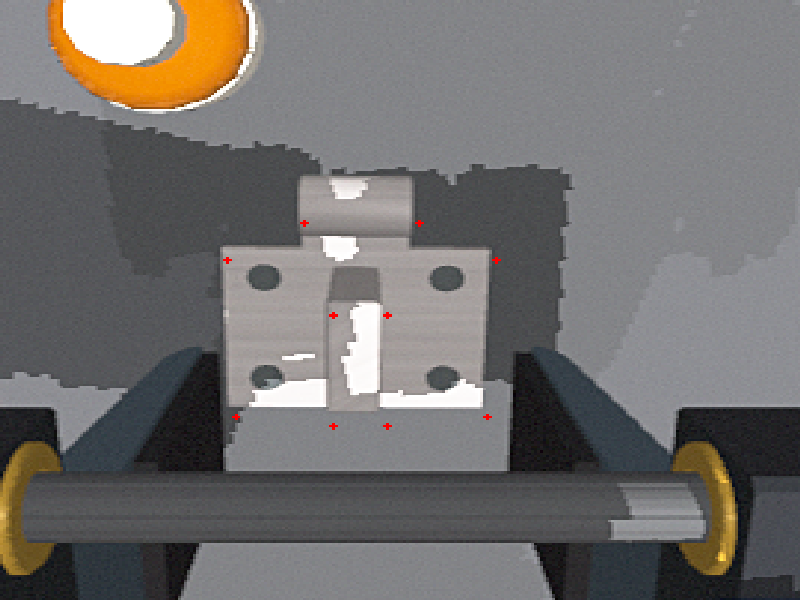

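```bash
python3 -m jog '0 0 0 0.16 0.08 -1 0.6;0 0 0 0.16 0.08 -2 0.6;0 0 0 0.16 0.08 -2.5 0.6;0 0 0 0.16 0.08 -2.8 0.6;0 0 0 0.16 0.08 -2.8 0.6' && python3 -m jog '0 0 0 0 0 0 0.3;0 0 0 0 0 0 0.2;0 0 0 0 0 0 0;0 0 0 0 0 0 0;0 0 0 0 0 0 0' 45 && python3 -m jog '0 0 0 0 0 0 0;0 0 0 0 0 0 0;0 0 0 0 0 0 0;0 0 0 0 0 0 0'
```

```text
time_s: 13.82
ee_pos: [620.8, -264.6, 11.0]
ee_rot: [180.0, -0.1, -9.1]
force: [-0.1, -0.3, 0.2]
gripper_width: 54.8
time_s: 14.45
ee_pos: [620.4, -264.4, 10.5]
ee_rot: [180.0, -0.0, -9.1]
force: [0.1, 0.4, 0.7]
gripper_width: 12.0
time_s: 14.95
ee_pos: [620.4, -264.4, 10.4]
ee_rot: [180.0, -0.0, -9.1]
force: [-0.4, 0.5, 1.4]
gripper_width: 11.7
```

```bash
python3 -m jog '0 0 0 0 0 1 0;0 0 0 0 0 2.5 0;0 0 0 0 0 4.5 0;0 0 0 0 0 6 0;0 0 0 0 0 6 0' && python3 - <<'E'
from h import *
s,R=st()
a=back("top",(189.4,192.6),76)[:2];b=back("top",(207,193.7),76)[:2]
j=(a+b)/2; print("jamb",a,b,j,np.degrees(np.arctan2(*(a-b)[::-1]))-90)
im=grab_frame("wrist"); np.save("held.npy",im)
print((np.r_[j-[38+45,0],150]-s["ee_pos"])/25)
E
```

```text
time_s: 15.58
ee_pos: [621.9, -265.1, 163.4]
ee_rot: [179.9, -0.4, -9.1]
force: [0.3, -0.4, -3.1]
gripper_width: 11.8
t 15.57 p [ 621.9 -265.1  163.4] rot [179.9  -0.4  -9.1] yaw_y -99.1 F [ 0.3 -0.4 -3.1] w 11.8 q6 75.0
jamb [547.33154368 111.56562915] [540.97647924  55.12478308] [544.15401146  83.34520612] -6.424269384800198
[-6.43075916 13.93786483 -0.53561529]
```

```bash
python3 -m jog '0 0 0.1 -0.9 1.7 0 0;0 0 0.2 -1.8 3.6 0 0;0 0 0.3 -2.7 5.6 0 0;0 0 0.4 -3.6 7.6 0 0;0 0 0.5 -4.5 9.6 0 0' && python3 -m jog '0 0 0 -0.8 1.6 0 0;0 0 0 -1.5 3 0 0;0 0 0 -1.9 4 -0.2 0;0 0 0 -1.9 4.3 -0.4 0;0 0 0 -1.9 4.3 -0.4 0' && python3 -m jog '0 0 0 0 0 0 0;0 0 0 0 0 0 0' && python3 - <<'E'
from h import *
s,R=st(); im=grab_frame("wrist"); np.save("stage.npy",im)
cv2.imwrite("pics/w7.png",cv2.resize(im[20:300,90:420,::-1],(800,600),interpolation=cv2.INTER_CUBIC))
E
```

```text
time_s: 16.25
ee_pos: [505.2, -22.8, 157.7]
ee_rot: [180.0, 0.3, -6.6]
force: [0.9, -0.3, -3.2]
gripper_width: 11.8
time_s: 16.88
ee_pos: [459.6, 82.9, 148.8]
ee_rot: [179.9, 0.2, -6.5]
force: [0.3, -1.3, -2.8]
gripper_width: 12.2
time_s: 17.12
ee_pos: [460.7, 82.4, 150.3]
ee_rot: [180.0, -0.0, -6.7]
force: [-0.1, -0.1, -2.9]
gripper_width: 12.2
t 17.12 p [460.7  82.4 150.3] rot [180.   -0.   -6.7] yaw_y -96.7 F [-0.1 -0.1 -2.9] w 12.2 q6 105.4
```

View pics/w7.png

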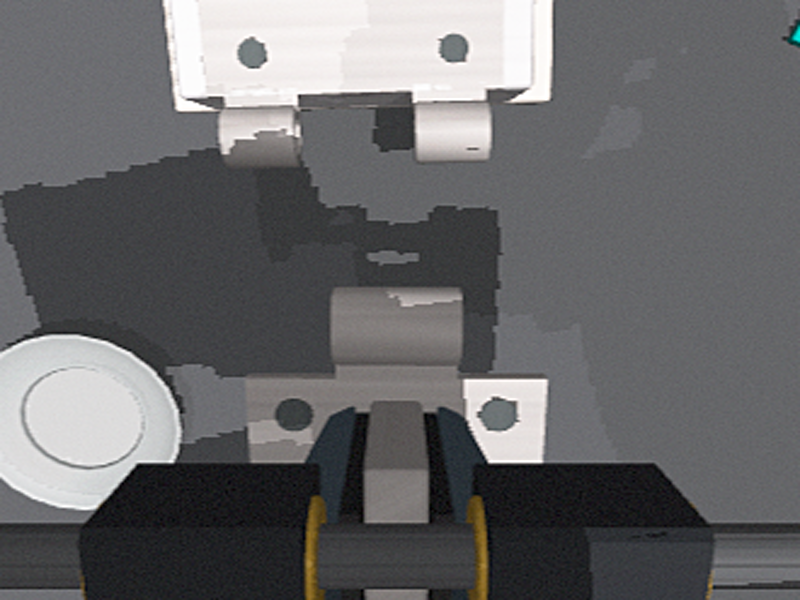

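```bash
cat > fit.py <<'E'
from h import *
from scipy.optimize import least_squares
th=np.linspace(0,2*np.pi,72)
def cyl(c,yaw,L,cam):
    y=np.array([-np.sin(yaw),np.cos(yaw),0]); x=np.array([np.cos(yaw),np.sin(yaw),0])
    pts=[c+s*L/2*y+10*(np.cos(t)*x+np.sin(t)*np.array([0,0,1])) for s in(1,-1) for t in th]
    q=np.array([proj("",p,cam) for p in pts]); return q[:,0].min(),q[:,0].max(),q[:,1].min(),q[:,1].max()
def jamb(b,cam,g=(544,83,-.09)):
    # b: left knuckle l,r,bottom ; right knuckle l,r,bottom
    def f(p):
        y=np.array([-np.sin(p[2]),np.cos(p[2]),0]); c=np.array([p[0],p[1],70.])
        l=cyl(c+28.5*y,p[2],22,cam); r=cyl(c-28.5*y,p[2],22,cam)
        return np.array([l[0],l[1],l[3],r[0],r[1],r[3]])-b
    s=least_squares(f,g,x_scale=[1,1,.01],diff_step=1e-4); return s.x,s.fun
def leaf(b,cam,g,z,yaw):
    f=lambda p:np.array(cyl(np.array([p[0],p[1],z]),yaw,28,cam))[:3]-b
    s=least_squares(f,g,diff_step=1e-4); return s.x,s.fun
E
python3 - <<'E'
from fit import *
s,R=st(); cam=P("wrist")
X=lambda v:90+v/2.424; Y=lambda v:20+v/2.143
j,r=jamb(np.array([X(219),X(300),Y(167),X(415),X(491),Y(162)]),cam)
print("jamb",j[:2].round(1),np.degrees(j[2]).round(2),"res",r.round(1))
z=150.3-0.4
for zz in (z-4,z,z+4):
    l,r=leaf(np.array([X(331),X(462),Y(288)]),cam,(500,80),zz,np.radians(-6.7)); print("bore",zz,l.round(1),"res",r.round(1),(R.T@(np.r_[l,zz]-s["ee_pos"])).round(1))
E
```

```text
t 17.18 p [460.7  82.5 150.4] rot [180.   -0.   -6.7] yaw_y -96.7 F [-0.1 -0.1 -3.8] w 11.7 q6 105.4
jamb [549.9  84.6] -5.17 res [-0.7  1.  -0.1 -0.6  0.3  0.2]
bore 145.9 [498.2  78.4] res [-0.1  0.1  0. ] [37.7 -0.3  4.5]
bore 149.9 [498.8  78.3] res [-0.8  0.8  0. ] [38.4 -0.3  0.5]
bore 153.9 [499.5  78.2] res [-1.5  1.5  0.1] [39.  -0.3 -3.5]
```

```bash
python3 -m jog '0 0 0.3 0.3 0.3 -1 0;0 0 0.3 0.6 0.3 -2 0;0 0 0.3 1.05 0.3 -3.2 0;0 0 0.3 1.05 0.3 -3.2 0;0 0 0.3 1.05 0.3 -3.2 0' && python3 -m jog '0 0 0 0 0 0 0;0 0 0 0 0 0 0' && python3 - <<'E'
from h import *
s,R=st(); im=grab_frame("wrist"); np.save("near.npy",im)
cv2.imwrite("pics/w8.png",cv2.resize(im[40:220,150:390,::-1],(800,600),interpolation=cv2.INTER_CUBIC))
im=grab_frame("side"); cv2.imwrite("pics/s8.png",cv2.resize(im[140:230,170:290,::-1],(800,600),interpolation=cv2.INTER_CUBIC))
E
```

```text
time_s: 17.8
ee_pos: [487.0, 90.5, 71.2]
ee_rot: [-180.0, -0.0, -5.1]
force: [0.6, -0.6, -1.6]
gripper_width: 11.9
time_s: 18.05
ee_pos: [487.0, 90.7, 71.4]
ee_rot: [-180.0, -0.1, -5.1]
force: [-0.5, 0.3, -1.8]
gripper_width: 11.9
t 18.05 p [487.   90.7  71.4] rot [-1.8e+02 -1.0e-01 -5.1e+00] yaw_y -95.1 F [-0.5  0.3 -1.8] w 11.9 q6 104.3
```

View pics/w8.png

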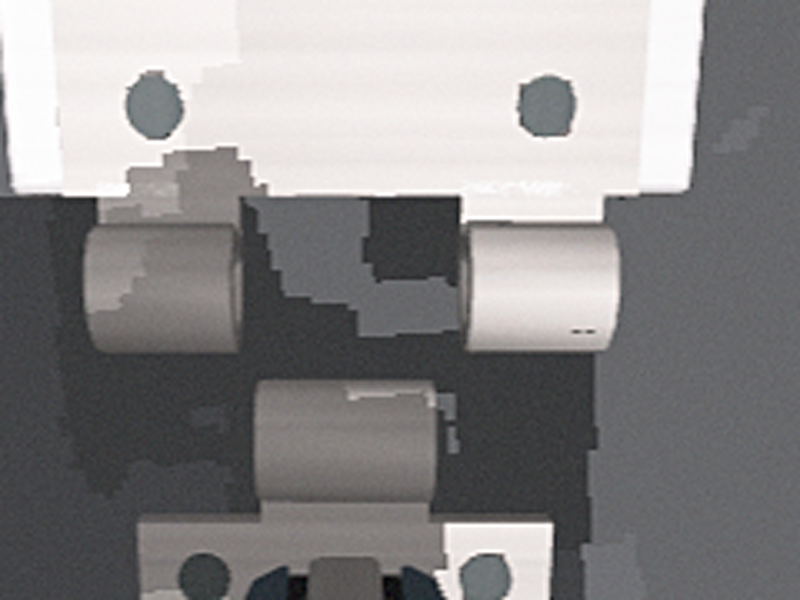

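```bash
python3 - <<'E'
from fit import *
s,R=st(); cam=P("wrist")
X=lambda v:150+v/3.3333; Y=lambda v:40+v/3.3333
j,r=jamb(np.array([X(84),X(242),Y(352),X(460),X(620),Y(351)]),cam)
print("jamb",j[:2].round(1),np.degrees(j[2]).round(2),"res",r.round(1))
z=s["ee_pos"][2]-0.4
for zz in (z-4,z,z+4):
    l,r=leaf(np.array([X(254),X(438),Y(379)]),cam,(525,85),zz,np.radians(-5.1)); print("bore",zz,l.round(1),"res",r.round(1),(R.T@(np.r_[l,zz]-s["ee_pos"])).round(1)); 
    d=j[:2]-l; a=j[2]; print("  go along world",d.round(1),(d/25).round(2))
    b=cyl(np.r_[l,zz],np.radians(-5.1),28,cam); print("  bottom pred crop",((b[3]-40)*3.333).round(),"meas 501")
E
```

```text
t 18.15 p [486.8  90.7  71. ] rot [-1.8e+02 -1.0e-01 -5.1e+00] yaw_y -95.1 F [-0.1  0.2 -2.3] w 11.9 q6 104.3
jamb [549.7  84.4] -4.9 res [-1.1  0.7  0.  -0.6  1.   0.1]
bore 66.64773481063553 [524.8  87.4] res [ 0.4 -0.4 -0. ] [38.1 -0.1  4.4]
  go along world [24.9 -3. ] [ 1.   -0.12]
  bottom pred crop 502.0 meas 501
bore 70.64773481063553 [525.4  87.4] res [-0.2  0.2  0. ] [38.8 -0.1  0.4]
  go along world [24.3 -3. ] [ 0.97 -0.12]
  bottom pred crop 505.0 meas 501
bore 74.64773481063553 [526.1  87.3] res [-0.9  0.9  0. ] [39.4 -0.1 -3.6]
  go along world [23.7 -2.9] [ 0.95 -0.12]
  bottom pred crop 508.0 meas 501
```

View pics/s8.png

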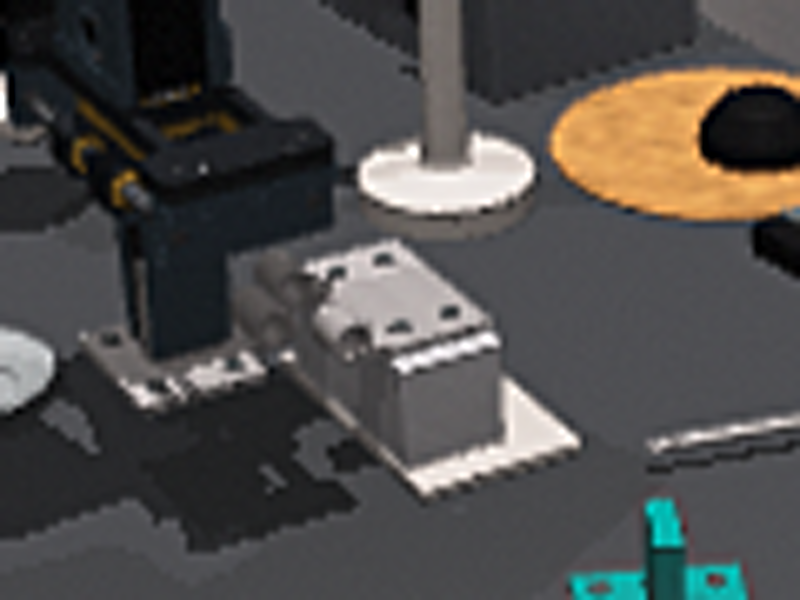

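```bash
python3 -m jog '0 0 0 0.25 -0.03 -0.02 0;0 0 0 0.5 -0.06 -0.02 0;0 0 0 0.75 -0.09 -0.02 0;0 0 0 0.98 -0.12 -0.02 0;0 0 0 0.98 -0.12 -0.02 0' && python3 -m jog '0 0 0 0 0 0 0;0 0 0 0 0 0 0;0 0 0 0 0 0 0;0 0 0 0 0 0 0' && python3 - <<'E'
from h import *
s,R=st(); im=grab_frame("wrist")
cv2.imwrite("pics/w9.png",cv2.resize(im[40:220,150:390,::-1],(800,600),interpolation=cv2.INTER_CUBIC))
E
```

```text
time_s: 18.77
ee_pos: [511.7, 87.5, 69.8]
ee_rot: [180.0, -0.0, -5.1]
force: [-0.1, -1.0, -2.0]
gripper_width: 11.9
time_s: 19.27
ee_pos: [511.0, 87.6, 69.9]
ee_rot: [180.0, 0.0, -5.1]
force: [-0.7, 0.1, -2.7]
gripper_width: 11.7
t 19.27 p [511.   87.6  69.9] rot [180.    0.   -5.1] yaw_y -95.1 F [-0.7  0.1 -2.7] w 11.7 q6 103.6
```

```bash
python3 - <<'E'
from fit import *
im=cv2.imread("pics/w9.png"); cam=P("wrist"); s,R=st()
raw=grab_frame("wrist").astype(float).mean(2)
yaw=np.radians(-5.1); z=s["ee_pos"][2]-.4
Y=np.array([-np.sin(yaw),np.cos(yaw),0]); j=np.array([549.8,84.5,70])
for n,c,L in(("L",j+28.5*Y,22),("R",j-28.5*Y,22),("leaf@jamb",j,28)): print(n,np.round(cyl(c,yaw,L,cam),1))
b=cyl(j,yaw,28,cam); r=int((b[2]+b[3])/2)
for rr in (r-4,r,r+4): print("row",rr,"cols170-340:",raw[rr,170:340].astype(int).tolist())
for c0 in(198,250,312): print("col",c0,raw[90:160,c0-3:c0+4].mean(1).astype(int).tolist())
E
```

```text
t 19.32 p [511.1  87.6  69.9] rot [180.   -0.   -5.1] yaw_y -95.1 F [-0.5  0.9 -2.1] w 11.8 q6 103.6
L [174.7 222.4 153.7 191.4]
R [284.6 332.2 153.8 191.6]
leaf@jamb [225.5 281.4 153.8 191.5]
row 168 cols170-340: [54, 54, 53, 50, 51, 77, 111, 122, 116, 116, 119, 119, 119, 118, 118, 116, 117, 119, 114, 115, 119, 116, 111, 115, 114, 117, 113, 117, 117, 116, 117, 118, 116, 116, 119, 115, 116, 115, 114, 117, 118, 117, 112, 117, 113, 115, 116, 120, 89, 94, 123, 101, 59, 51, 55, 50, 90, 116, 113, 120, 118, 114, 118, 120, 116, 116, 115, 115, 116, 115, 114, 114, 115, 115, 112, 118, 112, 115, 115, 114, 112, 114, 115, 113, 113, 113, 116, 112, 113, 112, 114, 110, 112, 113, 113, 114, 113, 115, 111, 111, 112, 113, 112, 112, 111, 111, 112, 110, 115, 113, 94, 57, 48, 55, 54, 95, 127, 101, 80, 158, 201, 199, 196, 200, 201, 200, 201, 200, 202, 199, 197, 199, 202, 197, 198, 200, 198, 196, 197, 195, 193, 193, 195, 189, 191, 193, 194, 193, 193, 193, 192, 192, 192, 196, 188, 189, 186, 188, 189, 192, 195, 155, 87, 95, 94, 97, 92, 99, 98, 92]
row 172 cols170-340: [55, 50, 51, 49, 51, 81, 108, 119, 115, 11
[... 1970 characters left out ...]
250 [226, 226, 225, 225, 225, 226, 224, 225, 224, 223, 221, 220, 220, 220, 219, 223, 224, 225, 226, 225, 224, 222, 222, 221, 220, 219, 220, 221, 223, 225, 225, 226, 227, 227, 225, 223, 222, 221, 220, 221, 223, 222, 220, 220, 220, 211, 211, 215, 217, 217, 218, 218, 218, 220, 233, 141, 50, 49, 52, 56, 55, 53, 53, 55, 87, 91, 97, 102, 109, 110]
col 312 [227, 227, 226, 226, 228, 229, 228, 228, 227, 225, 224, 223, 223, 223, 223, 224, 226, 225, 226, 225, 227, 237, 153, 112, 108, 110, 111, 111, 110, 110, 111, 111, 111, 112, 110, 110, 110, 106, 96, 202, 233, 227, 223, 224, 221, 220, 220, 223, 226, 226, 225, 226, 225, 224, 223, 223, 226, 227, 228, 226, 224, 224, 225, 236, 163, 87, 102, 122, 143, 151]
```

```bash
python3 - <<'E'
from fit import *
s,R=st(); raw=grab_frame("wrist").astype(float).mean(2)
for c0 in(185,210,235,252,270,300,318): print("col",c0,"rows150-160",raw[150:160,c0-2:c0+3].mean(1).astype(int).tolist(),"183-200",raw[183:200,c0-2:c0+3].mean(1).astype(int).tolist())
t=grab_frame("top"); print([ (round(d["conf"],2),np.round(d["box"]).tolist()) for d in spotter.look_for("lamp_arm","top")])
E
```

```text
t 19.38 p [511.1  87.6  69.9] rot [180.   -0.   -5.1] yaw_y -95.1 F [ 0.1 -0.  -1.9] w 12.0 q6 103.6
col 185 rows150-160 [117, 118, 116, 117, 111, 89, 92, 97, 105, 108] 183-200 [107, 107, 105, 103, 99, 93, 89, 85, 70, 60, 62, 60, 63, 61, 63, 63, 64]
col 210 rows150-160 [117, 118, 119, 119, 110, 84, 88, 92, 101, 107] 183-200 [113, 110, 109, 109, 104, 98, 94, 93, 73, 62, 57, 75, 81, 87, 122, 120, 120]
col 235 rows150-160 [52, 55, 51, 56, 89, 93, 95, 107, 109, 112] 183-200 [99, 98, 99, 92, 88, 85, 75, 92, 116, 114, 112, 113, 110, 114, 118, 118, 122]
col 252 rows150-160 [53, 55, 51, 57, 86, 92, 95, 100, 106, 109] 183-200 [102, 101, 100, 96, 92, 86, 78, 82, 118, 115, 111, 113, 111, 114, 119, 119, 120]
col 270 rows150-160 [53, 52, 51, 54, 88, 101, 112, 128, 148, 133] 183-200 [105, 103, 101, 98, 93, 89, 82, 85, 116, 115, 112, 112, 111, 113, 118, 119, 119]
col 300 rows150-160 [226, 232, 173, 178, 133, 81, 108, 127, 149, 157] 183-200 [109, 107, 106, 102, 99, 93, 88, 86, 59, 51, 52, 74, 76, 101, 235, 226, 224]
col 318 rows150-160 [224, 224, 225, 241, 119, 87, 103, 119, 140, 147] 183-200 [111, 110, 109, 108, 101, 98, 93, 92, 59, 52, 54, 55, 51, 51, 56, 55, 55]
[(0.88, [90.0, 124.0, 54.0, 84.0])]
```

```bash
python3 - <<'E'
from h import *
print(env.job_done()); st()
E
```

```text
the job is handed in; nothing more can be done
None
the job is handed in; nothing more can be done
```

I swung the lamp arm clockwise to its stop and left it there. Then I lifted the grey one-knuckle leaf by its fin, turned it in line with the block, and brought its knuckle into the gap. I handed in with the leaf held there. The system reports no verdict.

- **Lamp:** the fingers met the stop with the push force rising to about 37 N, with no further movement. The top picture taken afterwards shows the arm fully out.
- **Fit, from the last wrist-camera readings:**
  - The side gaps are equal, at 4.8 and 4.75 px.
  - The knuckle edges line up within about 1 px, or 0.5 mm.
  - The yaw matches within about 0.3°.
- **Height:** this rests on the arm's reading (tool tip at 69.9 mm, bore about 69.5 mm against 70 mm) and on knuckle widths that agree to about 0.5 mm.
- **Holding:** the grip was set to 45 N, with the fingers stopped at 12 mm on the fin. The wrist force was 2–3 N, as it was in free air, so there was no sign of the leaf pressing on the block.
- **Not checked:**
  - I had used all 12 picture views, so I checked the final pose only by pixel values, not by eye.
  - I did not re-measure the pin, the other leaf, the dish, the screwdriver or the bottle at the end. No move was planned to touch them, and I saw no contact forces near them.

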